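Key the handwheel onto the roll winder

ROBOT

A 6-joint arm with a two-finger parallel gripper is mounted at the origin on the work surface. World frame = base frame: x ahead of the robot, y to its left, z up, the work surface at z = 0. Lengths are in m, angles in degrees, forces in N, time in s.
With the tool pointing down it reaches from about 0.4 to 0.825 m from the base axis. Payload 7 kg.
Tool frame: the origin (TCP) lies midway between the tips of the shut fingers; the grasp point (between the pads) lies 19 mm behind it; z points along the fingers, y is the direction in which the jaws open and shut (so a half turn about z gives the same grasp; the last joint's range is limited). The gripper opens to 88 mm and grips with 3 to 60 N. Pads are 19 mm wide; open, the fingers measure 130 mm over their backs; the gripper's body (78 mm by 193 mm) begins 47 mm behind the grasp point.
Start: joints at [82.798, 20.546, 0.682, 0, -70.136, -16.507], TCP at [0.271, 0.618, 0.227] pointing down, gripper open.
Joint ranges: [-176.03, 176.03], [-82.01, 121.73], [-58.28, 71.71], [-173.87, 95.51], [-174.79, -0.11], [-173.66, 173.66]. Speed limits (degrees/s): [136.94, 136.94, 172.46, 180, 180, 180].

INTERFACE

Orientations are given as a 3x3 rotation matrix whose columns are the frame's x, y, z axes.
In Python, from rig import robot gives the robot as it stands. Calls block until the motion is done:
- robot.goto(position, orientation): joint-space move of the TCP to a pose.
- robot.servo_line(position, ori=None, speed=0.15): straight line of the TCP; ori=None keeps the orientation; speed is the mean speed in m/s.
- robot.movej(angles): joint-space move.
- robot.move_gripper(opening): opening from 0.0 (shut) to 1.0 (fully open); the grip force is fixed at half the most; returns when the fingers have stopped.
- robot.dwell(seconds).
- robot.ik(position, orientation): joint angles nearest the present ones, or None.
- robot.grab_frame(name): name is "scene" or "top" or "wrist"; returns (picture, depth): 384x512x3 uint8, red, green, blue; 384x512 float32, m along the optical axis (not along the pixel's ray), 0 where there is no reading.
- robot.camera_info(name): a dict with "vfov" (degrees; the focal length in pixels is half the picture's height over the tangent of half this angle, whatever the lens; pixels are square), "cx", "cy" (the principal point, pixels), "view" (4x4, takes a point from world to camera coordinates); the wrist camera has in their place "T_tool_cam" (4x4, takes a point from camera to tool coordinates, whose origin is the TCP and whose axes are the flange's). Camera axes: x right, y down, z forward; pixel columns grow to the right and rows downward; lengths in m; the calibration is good to about 2 mm. A picture is of the moment at which its call begins: read the wrist's pose just before it. camera_info takes no time and is no camera call.
A pose or a line that the arm cannot do raises robot.Unreachable and nothing moves.
- robot.job_done(): hands the job in, once; it reports no verdict.
Readings, each from a call of its own:
- robot.read_t(): time.
- robot.read_qpos(): joint angles.
- robot.read_qvel(): joint speeds.
- robot.read_effort(): joint torques, N m.
- robot.read_position(): TCP position.
- robot.read_tcp_rot(): TCP orientation.
- robot.read_force(): force on the tool from outside, world axes, zero at the start.
- robot.read_ft_torque(): the same for the moment, N m.
- robot.read_grip_width(): opening from 0.0 (shut) to 1.0 (fully open).
Only numpy, scipy, OpenCV 4.12 (cv2) and the standard library are available. Lean on these libraries where they do the work, as an engineer would, in place of code of your own. Each camera call takes 0.05 s, during which the arm holds its last target. There are 200 camera calls.

TASK

Fit the handwheel to the scroll-paper winder: lay the long narrow steel key (the one that fits the slot) fully down in the slot on top of the shaft and let go of it. Then turn the handwheel by its handle until the keyway hidden in its hub lines up with the key, and slide the wheel over the key fully home against the shaft's collar. Leave the other things on the table where they are.

Things in the scene. Friction and masses are not known exactly. Their poses are not given: they have to be found in the camera images.
- key: the key: plain steel bar, 10 wide x 40 long x 14 mm high (35 to 60 g), lying loose on the table among two other key bars; origin at the centre of its underside, its y axis along the 40 mm length, its x across the 10 mm width, z up
- winder: fixed paper-roll winder; its level shaft, 34 mm thick, runs along its y, axis 110 mm above the table. Origin on the table straight under the middle of the key slot, z up, yaw varies. A bearing post (top 138 mm up) stands at y +42 to +78 mm, then a core tube and a second post to y +385 mm, on a board 130 mm wide from y +45 mm. Towards -y the shaft overhangs freely to an end cap at y -130 mm
- slot (a point): middle of the floor of the key slot in the top of the shaft, same axes as the winder; 119 mm above the table. The slot is 12.4 mm wide (x) and 43 mm long (y); its floor lies about 6.5 mm below the edges beside it and 8 mm below the top of the shaft at its ends. A key lying in it properly stands 6 mm above the shaft
- collar (a point): on the shaft's axis, in the face of the fixed collar 52 mm across that stops the wheel's hub (winder y +23 mm, 110 mm above the table)
- travel (a joint): place of the handwheel along the shaft, m: 0 = fully home at the collar, growing outwards to winder -y, at most 0.072; starts at 0.06 to 0.07; slides with about 2 N of friction. The grey disc is 124 mm across and 12 mm thick; its outer face, with the handle, lies at winder y = -22 mm - travel. Through it goes a steel hub, 64 mm across, 44 mm long, from that face to y = +22 mm - travel
- wheel (a joint): turn of the handwheel about the shaft, rad: 0 = handle straight above the shaft, positive = handle leaning to winder +x; starts at 0.5 to 0.9. It stays where it is left and turns with about 1.5 N at the handle
- handle (a point): middle of the wheel's handle: a steel pin 12 mm thick and 40 mm long, parallel to the shaft and 48 mm from its axis, standing out of the disc's outer face (winder y from -22 mm - travel to -62 mm - travel)
- hub_end (a point): centre of the hub's inner end (the one facing the collar), on the shaft's axis. The hub has a keyway right through, 13.6 mm wide; its place differs each time and is to be felt: the key enters at a wheel turn somewhere between -0.3 and +0.3 rad, with about 0.07 rad of play either way. Elsewhere the hub butts against the end of the seated key, at travel about 0.041, and cannot pass
- short_key: bystander: plain steel key bar, 10 wide x 24 long x 14 mm high, too short; long side along its y, origin at the centre of its underside
- wide_key: bystander: plain steel key bar, 18 wide x 40 long x 14 mm high, too wide for the slot; long side along its y, origin at the centre of its underside
- ink_dish: bystander: black ink dish, 90 mm across, 34 mm high, origin at the centre of its underside
- paperweight: bystander: brass paperweight bar, 28 x 110 x 16 mm, long side along its y, origin at the centre of its underside
- seal_stone: bystander: upright stone seal block, 28 x 28 mm, 55 mm high, origin at the centre of its underside
- spacer: bystander: steel spacer ring, 52 mm across, 12 mm high, origin at the centre of its underside
- screwdriver: bystander: screwdriver lying on the table
- brush_pot: bystander: white ceramic brush pot, 80 mm across, 110 mm high, origin at the centre of its underside
- paste_jar: bystander: paste jar, 60 mm across, 60 mm high, origin at the centre of its underside

How it is judged (in metres and radians):
On the way:
1. the key lies fully down in the shaft's slot, let go, with the wheel not yet over it (horizontal distance between key and slot below 0.004 m and z of key in the frame of slot between -0.004 and 0.004 m and angle between the y axis of key and the y axis of slot, either way round below 0.12 rad and value of joint travel above 0.038 m and contact force between key and the fingers below 0.05 N), for 0.2 s.
At the end, for the whole second after the job is handed in: the key lies in the slot (within 4 mm of its middle and of its floor, along it within 0.12 rad) and the handwheel is on over it, within 3 mm of the collar; all at rest and let go (horizontal distance between key and slot below 0.004 m and z of key in the frame of slot between -0.004 and 0.004 m and angle between the y axis of key and the y axis of slot, either way round below 0.12 rad and value of joint travel below 0.003 m and linear speed of key below 0.02 m/s); the robot touches nothing.
It fails at once if a bystander is pushed more than 40 mm from its place (distance of any of short_key, wide_key, ink_dish, paperweight, seal_stone, spacer, screwdriver, brush_pot, paste_jar from where it was at the start of the episode above 0.04 m).
It also fails if it takes over 61 s, if anything falls off the work surface, if the arm or the gripper's body presses on something with over 40 N, if the wrist force passes 120 N, or if a joint passes its speed limit or range.

## Working session

There is one attempt and no reset: what is moved stays moved. The work goes in short steps, each a Python script; the robot and the scene stay as the last script left them, time stands still between calls to the robot, and variables do not carry over. Pictures are saved under pics/ and viewed, about 8 in all and at most 12, crops included, and the job is handed in when it is done.

```bash
mkdir -p pics; ls
cat > h.py <<'E'
import numpy as np, cv2
from rig import robot
def cam(name):
    R=np.array(robot.read_tcp_rot()); p=np.array(robot.read_position())
    rgb,d=robot.grab_frame(name); i=robot.camera_info(name)
    if 'view' in i: T=np.linalg.inv(np.array(i['view']))
    else:
        W=np.eye(4);W[:3,:3]=R;W[:3,3]=p; T=W@np.array(i['T_tool_cam'])
    f=rgb.shape[0]/2/np.tan(np.radians(i['vfov'])/2)
    v,u=np.mgrid[:d.shape[0],:d.shape[1]]
    P=np.stack([(u-i['cx'])/f*d,(v-i['cy'])/f*d,d,np.ones_like(d)],-1)@T.T
    P=P[...,:3]; P[d==0]=np.nan
    return rgb,d,P,T,f,i
def save(n,im): cv2.imwrite('pics/'+n,cv2.cvtColor(np.ascontiguousarray(im),cv2.COLOR_RGB2BGR))
E
python3 - <<'E'
from h import *
for n in ('top','scene'):
    rgb,d,P,T,f,i=cam(n); save(n+'.png',rgb); np.savez(n+'.npz',rgb=rgb,P=P,d=d)
    print(n,i,f)
print(robot.camera_info('wrist'),robot.read_t())
E
```

```text
pics
top {'vfov': 56.44808602695774, 'cx': 248.88956283044016, 'cy': 194.9540480849402, 'view': array([[-1.27367292e-02, -9.99918723e-01, -5.69274332e-04,
        -1.35400523e-01],
       [-9.94423933e-01,  1.27263376e-02, -1.04685634e-01,
         6.08019438e-01],
       [ 1.04684370e-01, -7.67252551e-04, -9.94505201e-01,
         8.63048919e-01],
       [ 0.00000000e+00,  0.00000000e+00,  0.00000000e+00,
         1.00000000e+00]])} 357.71796552908825
scene {'vfov': 43.78057514171803, 'cx': 253.05977041020066, 'cy': 196.49149619422323, 'view': array([[ 0.65815551,  0.75263855,  0.01914517, -0.27587973],
       [ 0.46470057, -0.386094  , -0.79685934, -0.24510514],
       [-0.59235523,  0.53335413, -0.60386146,  1.41642315],
       [ 0.        ,  0.        ,  0.        ,  1.        ]])} 477.84904817882
{'vfov': 67.60069797294773, 'cx': 252.5182721262978, 'cy': 188.99021215603892, 'T_tool_cam': array([[-4.13842078e-05, -9.50025185e-01, -3.12173264e-01,
         8.44678758e-02],
       [ 9.99999662e-01,  2.17002214e-04, -7.92962726e-04,
        -1.81577365e-04],
       [ 8.21076849e-04, -3.12173191e-01,  9.50024855e-01,
        -1.58189868e-01],
       [ 0.00000000e+00,  0.00000000e+00,  0.00000000e+00,
         1.00000000e+00]])} 0.1
```

View pics/top.png

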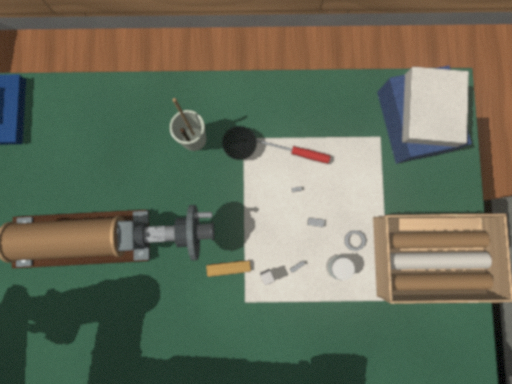

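View pics/scene.png

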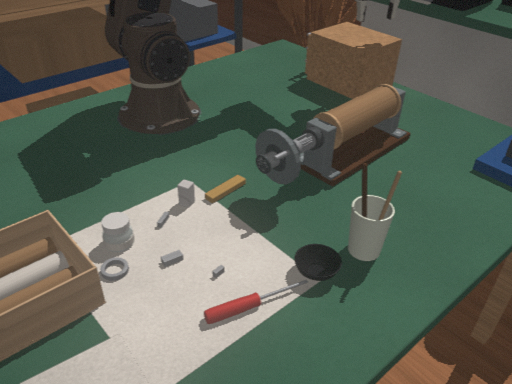

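The long narrow key is at about (298,266) in the top view, beside the seal stone. The short key is at (298,189) and the wide one at (316,222). The shaft's free part with the slot is at about (160,232), and the wheel at (193,232) with its handle leaning up to (205,215).

Run:
```python
from h import *
z=np.load('top.npz');P=z['P'];rgb=z['rgb']
for n,(u,v) in dict(key=(298,266),short=(298,189),wide=(316,222),seal=(275,273),shaft=(160,232),tubeL=(40,240),tubeR=(110,236),wheel=(193,225),pw=(228,269),jar=(345,268),cap=(208,232)).items(): print(n,P[v,u].round(4))
# tube ridge + shaft lines
Q=P[200:270,5:215].reshape(-1,3);Q=Q[np.isfinite(Q).all(1)]
m=(Q[:,2]>.10);A=Q[m]
# tube: per-y-bin mean of edges
for lo in np.arange(.2,.75,.03):
    B=A[(A[:,1]>lo)&(A[:,1]<lo+.03)]
    if len(B)>5: print(round(lo,2),len(B),'x',B[:,0].min().round(4),B[:,0].max().round(4),'zmax',B[:,2].max().round(4), 'xtop',B[B[:,2]>B[:,2].max()-.004,0].mean().round(4))
# key pixels
sub=P[255:280,285:312]; h=sub[...,2]
print((h*1000).round(0)[::2,::2])
print(robot.read_tcp_rot())
c=rgb[150:290,180:370];save('crop.png',cv2.resize(c,None,fx=4,fy=4,interpolation=cv2.INTER_CUBIC))
```

```text
key [ 0.4282 -0.2633  0.0164]
short [ 0.6219 -0.269   0.0129]
wide [ 0.5371 -0.3118  0.0161]
seal [ 0.4101 -0.2067  0.0015]
shaft [0.5164 0.0563 0.1196]
tubeL [0.5026 0.3036 0.1533]
tubeR [0.5092 0.1533 0.1566]
wheel [ 0.5304 -0.0219  0.1495]
pw [ 0.423  -0.0887  0.0154]
jar [ 0.4261 -0.369   0.0591]
cap [ 0.5151 -0.0513  0.124 ]
0.2 515 x 0.4652 0.5498 zmax 0.1557 xtop 0.5081
0.23 519 x 0.4655 0.5483 zmax 0.1561 xtop 0.5054
0.26 528 x 0.4636 0.5463 zmax 0.1553 xtop 0.5055
0.29 515 x 0.4617 0.5465 zmax 0.1563 xtop 0.5045
0.32 518 x 0.4626 0.5447 zmax 0.1555 xtop 0.5027
0.35 528 x 0.4602 0.5429 zmax 0.1557 xtop 0.5013
0.38 125 x 0.4557 0.5457 zmax 0.1515 xtop 0.5047
[[ 3.  2.  3.  1. -0.  0.  2.  1.  2.  3. -0. -2.  1.  1.]
 [ 0.  2.  1.  1.  2.  0.  2.  3. -1.  1.  1.  2.  2. -2.]
 [ 1. -1.  2.  2.  3.  1.  2.  5.  1.  2. -2.  0.  1.  0.]
 [ 2. -1.  3. -0.  2.  3.  4.  1. 15. -1.  4.  2.  2.  1.]
 [nan  0.  1.  3.  0. -1.  9. 13. 15. 15.  1.  4. -0.  3.]
 [ 1.  4.  3.  2.  2. 14. 15. 15. 12. -3.  0.  1.  2.  1.]
 [ 4.  2.  0. 14. 14. 13. 15.  3.  5.  3.  1.  1.  4.  3.]
 [ 2.  4.  9. 13. 14. 15. -1.  1.  3.  3.  1.  3.  3.  5.]
 [ 1.  3.  1. 15.  3.  2.  0.  3. -0. -1.  3.  2.  2.  0.]
 [ 0.  1. -0.  0.  3.  2.  2.  0. -1.  0.  2.  2.  1.  1.]
 [ 3.  3.  1. -2.  4.  2.  0.  2.  1. -1.  2.  0. -1.  1.]
 [ 4. -1.  0. -1.  1.  3. -0.  4.  1.  2.  2.  1.  2.  3.]
 [ 2.  4. -0.  2.  0.  3. -1. -0.  2.  2.  1.  2.  0.  1.]]
[[ 9.15546855e-01 -4.02211032e-01 -4.92248824e-04]
 [-4.02211325e-01 -9.15545890e-01 -1.33162559e-03]
 [ 8.49181146e-05  1.41715367e-03 -9.99998992e-01]]
```

```bash
cat >> h.py <<'E'
def down(a):  # tool z down, tool x at world angle a (rad)
    c,s=np.cos(a),np.sin(a); return np.array([[c,s,0],[s,-c,0],[0,0,-1.]])
def both(p,a): # choose half turn with smallest q6 motion
    q0=np.array(robot.read_qpos());best=None
    for k in (a,a+np.pi):
        q=robot.ik(p,down(k))
        if q is not None:
            c=np.abs(np.array(q)-q0).max(); print('opt',np.degrees(k).round(1),np.round(q,1))
            if best is None or c<best[0]: best=(c,k)
    return best[1]
E
python3 - <<'E'
from h import *
z=np.load('top.npz');P=z['P']
sub=P[255:280,287:312].reshape(-1,3);m=(sub[:,2]>.008)&(sub[:,2]<.02);K=sub[m]
c=K.mean(0);_,_,V=np.linalg.svd(K[:,:2]-c[:2]);a=np.arctan2(V[0,1],V[0,0]);print('key',c,np.degrees(a),len(K))
p=[c[0],c[1],.15];a=both(p,a);print(a)
robot.goto(p,down(a));rgb,d,P,*_=cam('wrist');save('wk.png',rgb);np.savez('wk.npz',rgb=rgb,P=P)
print(robot.read_position(),robot.read_t())
a=np.pi/2+.045;p=[.513,.055,.25];a=both(p,a)
robot.goto(p,down(a));rgb,d,P,*_=cam('wrist');save('ww.png',rgb);np.savez('ww.npz',rgb=rgb,P=P)
print(robot.read_position(),robot.read_t())
save('w2.png',np.hstack([cv2.imread('pics/wk.png')[...,::-1],rgb]))
a=cv2.imread('pics/w2.png');cv2.imwrite('pics/w2s.png',cv2.resize(a,(800,300),interpolation=cv2.INTER_AREA))
E
```

```text
key [ 0.42836627 -0.2598317   0.01394911] 121.52676087883594 70
opt 121.5 [  -8.7    8.   -27.1    0.   -54.9 -139.7]
opt 301.5 [ -8.7   8.  -27.1   0.  -54.9  40.3]
5.262634760209318
[ 0.42878269 -0.25946733  0.15002932] 3.2833
opt 92.6 [ 27.9   4.6 -17.    0.  -68.4 154.6]
opt 272.6 [ 27.9   4.6 -17.    0.  -68.4 -25.4]
[0.51274934 0.05425003 0.2495953 ] 4.6167
```

View pics/wk.png

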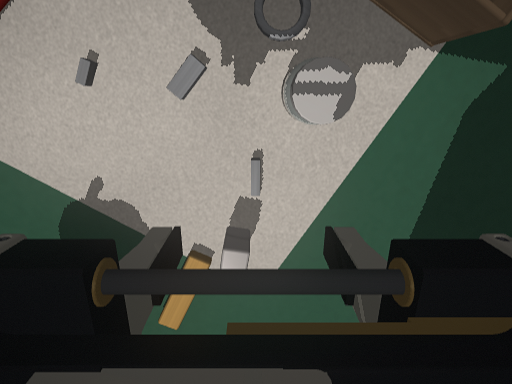

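View pics/ww.png

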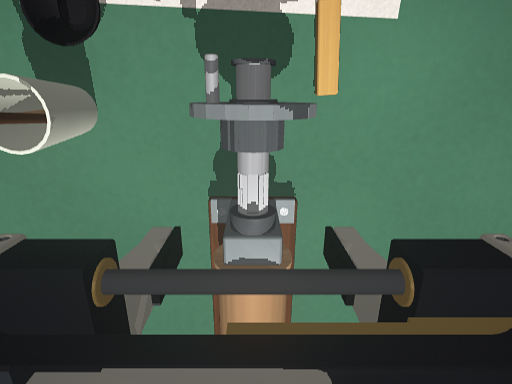

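Wrist view 1: the key is at (256,173), lying upright in the image, with the seal block at (236,245). View 2: the collar is at (252,218), the slot at about (252,190), the hub's inner end at row 150, and the handle at (211,80).

Run:
```python
from h import *
z=np.load('wk.npz');P=z['P'];rgb=z['rgb']
sub=P[140:205,240:275].reshape(-1,3);m=(sub[:,2]>.009)&(sub[:,2]<.02);K=sub[m]
r=cv2.minAreaRect((K[:,:2]*1000).astype(np.float32));c=K.mean(0)
_,_,V=np.linalg.svd(K[:,:2]-c[:2]);print('key',c,r,np.degrees(np.arctan2(V[0,1],V[0,0])),len(K))
print('tablez',np.nanmedian(P[100:140,200:250,2]))
z=np.load('ww.npz');P=z['P'];rgb=z['rgb']
Q=P[40:240,180:330].reshape(-1,3);Q=Q[np.isfinite(Q).all(1)&(Q[:,2]>.1)]
# shaft/cap/hub/collar centre lines by y bins: fit circle center x from top surfaces
from scipy.optimize import least_squares
for lo in np.arange(-.09,.12,.006):
    B=Q[(Q[:,1]>lo)&(Q[:,1]<lo+.006)]
    if len(B)<8: continue
    print(lo.round(3),len(B),'x',*np.percentile(B[:,0],[2,98]).round(4),'zmax',np.percentile(B[:,2],97).round(4),'xtop',B[B[:,2]>B[:,2].max()-.01,0].mean().round(4))
S=P[150:225:3,236:272:2]
print('z'); print((S[...,2]*1000).round(0).astype(int) if np.isfinite(S).all() else (S[...,2]*1000).round(0))
print('y',(S[:,9,1]*1000).round(1)); print('x',(S[12,:,0]*1000).round(1))
save('ws.png',cv2.resize(rgb[60:240,190:320],None,fx=4,fy=4,interpolation=cv2.INTER_CUBIC)[:600*2])
a=cv2.imread('pics/ws.png');cv2.imwrite('pics/ws.png',cv2.resize(a,(433,600)))
```

```text
key [ 0.42734994 -0.26230293  0.0139066 ] ((426.7611999511719, -262.1781311035156), (9.420995712280273, 39.26837158203125), 31.48967170715332) 121.59449974192364 326
tablez 0.0007085115103570849
-0.066 104 x 0.4965 0.5561 zmax 0.1472 xtop 0.5524
-0.06 435 x 0.4984 0.5571 zmax 0.148 xtop 0.5523
-0.054 356 x 0.5013 0.5571 zmax 0.148 xtop 0.5518
-0.048 347 x 0.5008 0.5571 zmax 0.1479 xtop 0.5515
-0.042 346 x 0.5004 0.5573 zmax 0.148 xtop 0.5517
-0.036 332 x 0.5002 0.5564 zmax 0.148 xtop 0.5512
-0.03 476 x 0.4614 0.5555 zmax 0.1593 xtop 0.4834
-0.024 986 x 0.4607 0.5689 zmax 0.1726 xtop 0.5127
-0.018 929 x 0.462 0.5716 zmax 0.1728 xtop 0.515
-0.012 333 x 0.4866 0.5712 zmax 0.1721 xtop 0.5277
-0.006 421 x 0.4859 0.5464 zmax 0.1423 xtop 0.5139
0.0 413 x 0.4856 0.5464 zmax 0.1424 xtop 0.514
0.006 406 x 0.4851 0.5463 zmax 0.1424 xtop 0.5133
0.012 392 x 0.4846 0.5445 zmax 0.1425 xtop 0.5136
0.018 198 x 0.4865 0.5446 zmax 0.1422 xtop 0.5158
0.024 176 x 0.4975 0.5289 zmax 0.1275 xtop 0.5128
0.03 185 x 0.4977 0.5293 zmax 0.1274 xtop 0.5133
0.036 180 x 0.4967 0.5292 zmax 0.1275 xtop 0.5128
0.042 
[... 2556 characters left out ...]
121. 123. 126. 119. 119. 119. 119. 120. 119. 125. 125.
  121. 119. 114. 113.]
 [123. 122. 120. 122. 126. 125. 126. 126. 126. 125. 125. 126. 126. 123.
  121. 122. 122. 122.]
 [129. 130. 130. 131. 130. 130. 130. 129. 129. 130. 130. 131. 129. 131.
  129. 129. 131. 127.]
 [129. 130. 132. 134. 133. 135. 137. 136. 136. 136. 135. 136. 134. 133.
  133. 131. 130. 127.]
 [129.  nan 133. 133. 134. 134. 136. 136. 135. 136. 136. 135. 134. 133.
  133. 131. 129. 128.]]
y [19.  24.6 27.9 31.  33.9 36.8 40.  43.1 46.4 51.4 54.9 58.1 61.4 64.6
 68.1 71.5 74.6 78.4 82.  85.  88.8 89.8 91.3 91.6 95.3]
x [534.6 527.2 525.  522.9 520.8 518.7 516.6 514.5 512.4 510.3 508.2 506.
 504.2 502.1 499.9 497.5 486.9 484. ]
```

View pics/ws.png

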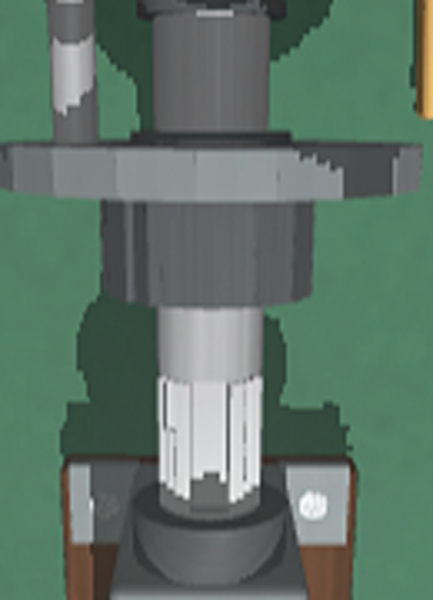

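Run:
```python
from h import *
# slot fit
z=np.load('ww.npz');P=z['P']
Q=P[165:215,240:268].reshape(-1,3);F=Q[(Q[:,2]>.1165)&(Q[:,2]<.1215)&(abs(Q[:,0]-.5115)<.009)]
r=cv2.minAreaRect((F[:,:2]*1000).astype(np.float32));print('slot',r,F.mean(0),len(F))
m=F[:,1]
for lo in np.arange(.05,.09,.008):
    B=F[(m>lo)&(m<lo+.008),0];print(lo.round(3),B.min().round(4),B.max().round(4),((B.min()+B.max())/2).round(4))
a=np.radians(301.55);k=[.4270,-.2622]
robot.move_gripper(.4)
robot.goto([*k,.10],down(a));robot.servo_line([*k,.0085],speed=.08)
robot.dwell(.15);print(robot.read_position(),robot.read_force())
robot.move_gripper(0);print('w',robot.read_grip_width()*88)
robot.servo_line([*k,.2],speed=.25)
b=np.radians(272.5);s=[.5115,.0683]
robot.goto([*s,.22],down(b));robot.servo_line([*s,.1415],speed=.12);robot.dwell(.2)
print(robot.read_position(),robot.read_force(),robot.read_grip_width()*88)
rgb,d,P,*_=cam('wrist');np.savez('wh.npz',rgb=rgb,P=P,d=d)
save('wh.png',cv2.resize(rgb[140:280,170:340],(728,600),interpolation=cv2.INTER_CUBIC));print(robot.read_t())
```

```text
slot ((511.6201171875, 69.28355407714844), (11.965344429016113, 42.0028190612793), 2.8280274868011475) [0.51153986 0.06942724 0.11905105] 445
0.05 0.5063 0.5181 0.5122
0.058 0.5059 0.5178 0.5118
0.066 0.5054 0.5175 0.5115
0.074 0.505 0.5172 0.5111
0.082 0.5046 0.5169 0.5108
[ 0.42732511 -0.26228135  0.00896298] [-0.34519671 -0.0129812  -0.13191769]
w 9.251780357694441
[0.51196651 0.06846301 0.14230618] [ 0.28877635  0.99144038 -0.52493354] 9.333347802670797
12.2333
```

View pics/wh.png

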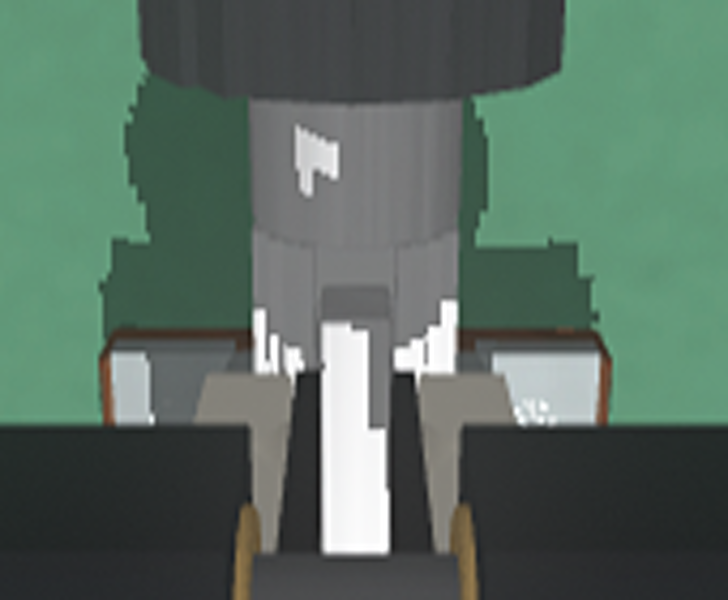

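Lateral alignment is good: key 322–389 against slot 316–397 in the crop. Next I check the position along the shaft using the depth.

Run:
```python
from h import *
z=np.load('wh.npz');P=z['P']
S=P[190:272,240:268];Q=S.reshape(-1,3)
K=Q[(Q[:,2]>.144)&(Q[:,2]<.151)&(abs(Q[:,0]-.512)<.007)]
print('key top',K.mean(0),K[:,0].min(),K[:,0].max(),'ymin/max',K[:,1].min(),K[:,1].max(),len(K))
for r in range(188,222,1):
    print(r,P[r,246:262:4,1:].round(4).tolist())
for lo in np.arange(.048,.09,.008):
    B=K[(K[:,1]>lo)&(K[:,1]<lo+.008)]
    if len(B):print(lo.round(3),B[:,0].min().round(4),B[:,0].max().round(4),B[:,2].mean().round(4))
F=Q[(Q[:,2]>.1165)&(Q[:,2]<.1215)&(abs(Q[:,0]-.5115)<.009)]
if len(F): print('floor',F.mean(0),F.min(0),F.max(0))
```

```text
key top [0.51161476 0.06548401 0.14771007] 0.5051178249568508 0.518796258541205 ymin/max 0.04873313205908558 0.08559098805423501 946
188 [[0.0405, 0.1269], [0.0404, 0.1268], [0.0407, 0.1255], [0.0402, 0.1268]]
189 [[0.0414, 0.1264], [0.0414, 0.1258], [0.0411, 0.1264], [0.0411, 0.1262]]
190 [[0.0422, 0.126], [0.0418, 0.1266], [0.0416, 0.1269], [0.0414, 0.1271]]
191 [[0.0427, 0.1265], [0.0424, 0.127], [0.0425, 0.1263], [0.0421, 0.1273]]
192 [[0.0433, 0.1267], [0.0431, 0.1269], [0.0433, 0.1259], [0.0431, 0.1263]]
193 [[0.044, 0.1264], [0.0439, 0.1265], [0.0437, 0.1267], [0.0436, 0.1266]]
194 [[0.0447, 0.1266], [0.0442, 0.1274], [0.0443, 0.127], [0.0439, 0.1279]]
195 [[0.0458, 0.1254], [0.0453, 0.1265], [0.0454, 0.1258], [0.0451, 0.1264]]
196 [[0.0462, 0.126], [0.0456, 0.1274], [0.0456, 0.1271], [0.0457, 0.1264]]
197 [[0.0495, 0.1189], [0.0496, 0.1182], [0.0492, 0.1189], [0.0492, 0.1187]]
198 [[0.0499, 0.1198], [0.05, 0.119], [0.0498, 0.1193], [0.0498, 0.1191]]
199 [[0.051, 0.1188], [0.0506, 0.1195], [0.0508, 0.1185], [0.0506, 0.1189]]
200 [[0.0515, 0.1194], [0.0515, 0.119], [0.0516, 0.1
[... 1159 characters left out ...]
73]]
216 [[0.0508, 0.1477], [0.0502, 0.1487], [0.0507, 0.1473], [0.0502, 0.1482]]
217 [[0.0513, 0.1479], [0.0516, 0.147], [0.0515, 0.1469], [0.0508, 0.1484]]
218 [[0.0519, 0.1481], [0.0515, 0.1487], [0.0517, 0.1479], [nan, nan]]
219 [[0.0524, 0.1482], [0.0524, 0.148], [0.052, 0.1486], [0.0519, 0.1487]]
220 [[0.0533, 0.1478], [0.0531, 0.1479], [0.0528, 0.1483], [0.053, 0.1477]]
221 [[0.054, 0.1476], [0.0536, 0.1481], [0.0535, 0.1481], [0.0538, 0.1473]]
0.048 0.5071 0.5168 0.1474
0.056 0.5051 0.5188 0.1477
0.064 0.5069 0.5162 0.1478
0.072 0.5065 0.5159 0.1478
0.08 0.5062 0.5157 0.1478
floor [0.51268738 0.05343271 0.11906691] [0.50618789 0.04864484 0.11741555] [0.51811386 0.07055103 0.12061553]
```

Run:
```python
from h import *
s=[.51160,.0670]
robot.servo_line([*s,.1415],speed=.05);robot.dwell(.1);f0=np.array(robot.read_force())
for z in [.137,.1345,.132,.130,.1285,.1275,.127]:
    robot.servo_line([*s,z],speed=.03);robot.dwell(.08)
    f=np.array(robot.read_force())-f0;print(z,np.array(robot.read_position()).round(4),f.round(2))
    if f[2]>6: break
print(robot.read_t())
```

```text
0.137 [0.5116 0.067  0.1369] [ 0.77  0.58 -0.39]
0.1345 [0.5116 0.067  0.1345] [ 0.68 -0.54  0.15]
0.132 [0.5116 0.067  0.132 ] [ 0.51  0.5  -0.04]
0.13 [0.5116 0.067  0.1299] [ 1.39  0.22 -0.86]
0.1285 [0.5116 0.067  0.1285] [ 0.32 -0.14 -0.33]
0.1275 [0.5117 0.0671 0.1275] [ 1.38 -0.11 -0.23]
0.127 [0.5118 0.0671 0.1275] [-0.8   0.48  5.76]
14.9667
```

Run:
```python
from h import *
robot.servo_line([.5116,.067,.1275],speed=.03)
robot.move_gripper(.3)
robot.servo_line([.5116,.067,.25],speed=.25)
rgb,d,P,*_=cam('wrist');np.savez('w5.npz',rgb=rgb,P=P,d=d)
save('w5.png',cv2.resize(rgb[40:240,170:340],(510,600),interpolation=cv2.INTER_CUBIC));print(robot.read_t())
Q=P[150:225,240:268].reshape(-1,3)
K=Q[(Q[:,2]>.1295)&(Q[:,2]<.136)&(Q[:,1]<.0895)&(abs(Q[:,0]-.5115)<.007)];print(K.mean(0),K.min(0),K.max(0),len(K),cv2.minAreaRect((K[:,:2]*1000).astype(np.float32)))
# handle
H=P[40:105,195:235].reshape(-1,3);H=H[(H[:,2]>.12)&(H[:,1]<-.03)&(H[:,0]>.535)];
print('handle',H.min(0),H.max(0),len(H),'zmax',np.percentile(H[:,2],98))
for lo in np.arange(-.07,-.02,.01):
    B=H[(H[:,1]>lo)&(H[:,1]<lo+.01)]
    if len(B): print(lo.round(3),B[:,0].min().round(4),B[:,0].max().round(4),np.percentile(B[:,2],98).round(4))
```

```text
16.4667
[0.51107022 0.06686945 0.13284783] [0.50559379 0.04739419 0.13027552] [0.51635542 0.08774557 0.1348912 ] 387 ((511.1180725097656, 67.61518096923828), (9.250639915466309, 40.23711013793945), 2.7345218658447266)
handle [ 0.53509546 -0.05992981  0.1201642 ] [ 0.55892133 -0.03001146  0.14942815] 539 zmax 0.1485557227114995
-0.06 0.5351 0.5589 0.1487
-0.05 0.5462 0.5581 0.1484
-0.04 0.5457 0.5572 0.1483
```

View pics/w5.png

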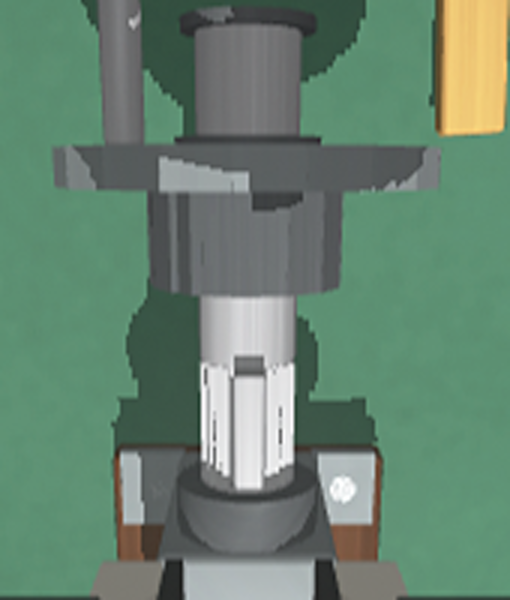

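The key is seated: its top is at z = 0.133 (floor plus 14 mm), centred and in line with the slot. The handle works out to θ ≈ 0.83 rad. Next I grip it, turn it and feel for the keyway.

```bash
cat >> h.py <<'E'
O=np.array([.51155,.0681]);YAW=np.radians(2.6);A=np.radians(272.6)
ex=np.array([np.cos(YAW),np.sin(YAW)]);ey=np.array([-np.sin(YAW),np.cos(YAW)])
def hp(th,tr,dz=0):
    q=O+ex*.048*np.sin(th)+ey*(-.040-tr); return [*q,.105+.048*np.cos(th)+dz]
def where():
    p=np.array(robot.read_position());d=p[:2]-O
    return np.arctan2(d@ex,p[2]-.105),-.040-d@ey
def fy(): return np.array([*ex,0])@robot.read_force(), np.array([*ey,0])@robot.read_force(), robot.read_force()[2]
E
python3 - <<'E'
from h import *
th,tr=.827,.070
robot.goto(hp(th,tr,.06),down(A));robot.servo_line(hp(th,tr),speed=.12);robot.dwell(.1)
print('at',np.round(where(),4),np.round(fy(),2))
robot.move_gripper(0);print('w',robot.read_grip_width()*88,np.round(where(),4),np.round(fy(),2))
for t in (.68,.54,.41,.29):
    robot.servo_line(hp(t,tr),speed=.08);print(t,np.round(where(),4),np.round(fy(),2))
rgb,d,P,*_=cam('wrist');save('w6.png',rgb);np.savez('w6.npz',rgb=rgb,P=P);print(robot.read_t())
E
```

```text
at [0.8205 0.0697] [-0.26 -0.12 -0.22]
w 10.576434570954754 [0.8283 0.07  ] [0.98 0.4  1.66]
0.68 [0.6885 0.07  ] [ 3.69 -0.28  2.29]
0.54 [0.5585 0.0699] [ 5.11 -0.9   3.72]
0.41 [0.4427 0.0699] [ 5.86 -1.41  4.9 ]
0.29 [0.3371 0.0698] [6.87 0.33 6.44]
19.25
```

View pics/w6.png

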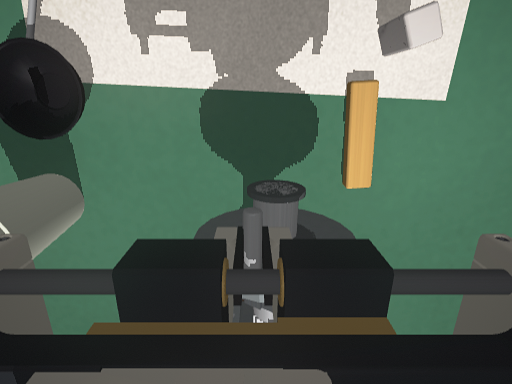

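The handle is held between the jaws at (252,250) and turns with them. Now I probe for the keyway.

Run:
```python
from h import *
t=.24
robot.servo_line(hp(t,.070),speed=.08)
robot.servo_line(hp(t,.0435),speed=.08)
found=False
while t>-.42 and robot.read_t()<42:
    robot.dwell(.1);b=fy()[1]
    for tr in (.0415,.040,.038,.036,.034):
        robot.servo_line(hp(t,tr),speed=.03);robot.dwell(.05)
        w=where();f=fy()
        if f[1]-b<-9: break
    print(round(t,2),tr,np.round(w,4),np.round(f,2),round(b,2),round(robot.read_t(),2))
    if w[1]<.0365: found=True;break
    robot.servo_line(hp(t,.0435),speed=.05); t-=.09
    robot.servo_line(hp(t,.0435),speed=.05)
print(found,t,robot.read_grip_width()*88)
```

```text
0.24 0.038 [0.2936 0.0403] [  9.85 -14.31   8.38] 1.69 20.98
0.15 0.038 [0.2154 0.0403] [  9.32 -14.99  11.98] -2.25 22.49
0.06 0.038 [0.1343 0.0401] [  7.49 -14.13  14.19] -1.85 24.0
-0.03 0.038 [0.0459 0.04  ] [  6.45 -12.04  17.02] -1.43 25.51
-0.12 0.038 [-0.0533  0.0399] [  5.62 -11.36  16.37] -1.38 27.02
-0.21 0.034 [-0.1511  0.0341] [ 2.69 -0.61 14.93] -1.28 29.12
True -0.21 11.124461474903386
```

It entered at θ ≈ −0.15. Sliding it home now.

Run:
```python
from h import *
t=-.21
for tr in (.025,.015,.007,.003,.0015,0,-.001,-.002):
    robot.servo_line(hp(t,tr),speed=.05);robot.dwell(.05)
    w=where();f=fy();print(tr,np.round(w,4),np.round(f,2),round(robot.read_t(),2))
    if f[1]<-14: break
rgb,d,P,*_=cam('top');np.savez('t2.npz',rgb=rgb,P=P)
```

```text
0.025 [-0.1501  0.0247] [ 1.45  0.97 14.2 ] 29.51
0.015 [-0.1502  0.0145] [ 2.99  0.9  14.31] 29.91
0.007 [-0.1505  0.0065] [ 2.87  1.26 14.2 ] 30.27
0.003 [-0.1502  0.0027] [ 3.03  0.13 14.44] 30.57
0.0015 [-0.1506  0.0014] [ 2.63 -1.04 15.07] 30.87
0 [-0.1563  0.0005] [ 2.5  -3.8  15.43] 31.17
-0.001 [-0.1596  0.0002] [ 2.64 -7.3  16.18] 31.47
-0.002 [-1.687e-01 -1.000e-04] [  0.52 -10.25  16.32] 31.77
```

Run:
```python
from h import *
robot.servo_line(hp(-.16,-.001),speed=.05)
robot.move_gripper(.35)
robot.servo_line(hp(-.16,.0,.09),speed=.2);robot.servo_line(hp(-.16,.03,.09),speed=.2);robot.dwell(.1)
rgb,d,P,*_=cam('wrist');np.savez('w7.npz',rgb=rgb,P=P)
save('w7.png',cv2.resize(rgb[100:250,160:350],(760,600),interpolation=cv2.INTER_CUBIC));print(robot.read_t(),robot.read_force())
# along-shaft profile near axis (winder frame)
Q=P.reshape(-1,3);Q=Q[np.isfinite(Q).all(1)];D=Q[:,:2]-O;x=D@ex;y=D@ey
for lo in np.arange(-.036,.05,.003):
    m=(abs(x)<.02)&(y>lo)&(y<lo+.003)&(Q[:,2]>.1)&(Q[:,2]<.2)
    if m.sum()>3: print(lo.round(3),m.sum(),np.percentile(Q[m,2],[10,50,95]).round(4))
```

```text
33.7167 [-0.67733174  0.77928008  0.0360784 ]
-0.036 83 [0.1177 0.1264 0.1637]
-0.033 84 [0.1178 0.1271 0.1637]
-0.03 80 [0.1179 0.1266 0.1632]
-0.027 214 [0.1118 0.126  0.1631]
-0.024 656 [0.1332 0.1556 0.1713]
-0.021 118 [0.1695 0.1713 0.173 ]
-0.018 111 [0.1698 0.1714 0.1729]
-0.015 113 [0.1697 0.1713 0.1728]
-0.012 75 [0.1698 0.1714 0.1727]
0.009 53 [0.139  0.1407 0.1426]
0.012 92 [0.1365 0.1399 0.1428]
0.015 63 [0.1358 0.1391 0.1421]
0.018 11 [0.1351 0.1357 0.1375]
```

View pics/w7.png

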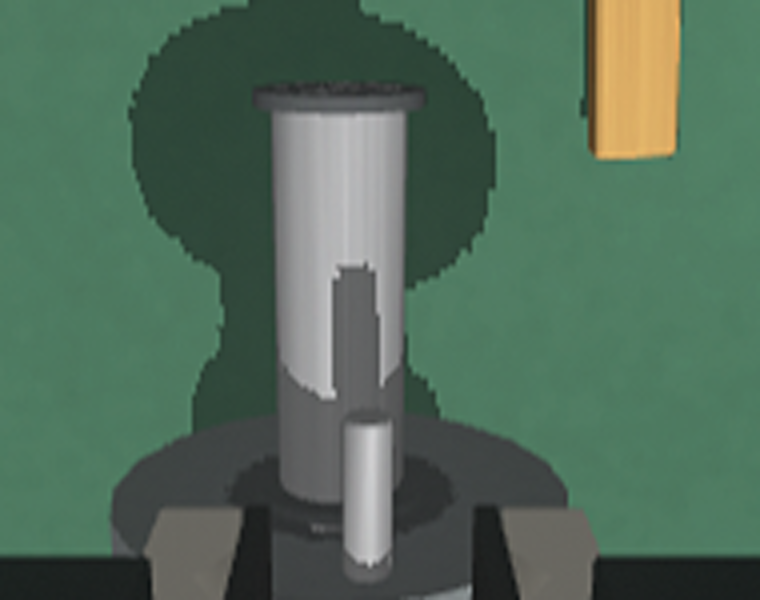

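The wheel is clear of the gripper, but the disc hides the collar gap. I'll look from above and behind it.

Run:
```python
from h import *
q=O+ey*.11
robot.goto([*q,.30],down(A));robot.dwell(.2)
rgb,d,P,*_=cam('wrist');np.savez('w8.npz',rgb=rgb,P=P)
print(robot.read_t(),robot.read_position())
save('w8.png',cv2.resize(rgb[60:210,160:350],(760,600),interpolation=cv2.INTER_CUBIC))
Q=P.reshape(-1,3);Q=Q[np.isfinite(Q).all(1)];D=Q[:,:2]-O;x=D@ex;y=D@ey
for lo in np.arange(-.026,.046,.002):
    m=(abs(x)<.006)&(y>lo)&(y<lo+.002)&(Q[:,2]>.1)&(Q[:,2]<.2)
    if m.sum()>3: print(lo.round(3),m.sum(),np.percentile(Q[m,2],[10,50,90]).round(4))
```

```text
34.75 [0.50656673 0.17707891 0.29977444]
-0.026 11 [0.1597 0.1622 0.1637]
-0.024 5 [0.161  0.1614 0.1625]
-0.022 28 [0.1714 0.1723 0.1735]
-0.02 31 [0.1711 0.1721 0.1729]
-0.018 37 [0.1714 0.1725 0.1735]
-0.016 28 [0.1709 0.1719 0.1733]
-0.014 35 [0.1714 0.172  0.173 ]
-0.012 27 [0.1714 0.172  0.1731]
-0.01 75 [0.1414 0.156  0.1718]
-0.008 31 [0.1412 0.1418 0.1423]
-0.006 28 [0.1406 0.1416 0.1429]
-0.004 24 [0.1412 0.142  0.1425]
-0.002 24 [0.1405 0.1418 0.1427]
-0.0 24 [0.1407 0.1419 0.1426]
0.002 24 [0.1412 0.1418 0.1427]
0.004 24 [0.1402 0.1419 0.1425]
0.006 24 [0.1404 0.142  0.1431]
0.008 25 [0.1405 0.1417 0.1428]
0.01 29 [0.1404 0.1414 0.1421]
0.012 30 [0.1411 0.1419 0.1428]
0.014 23 [0.1402 0.142  0.1426]
0.016 24 [0.1403 0.142  0.1429]
0.018 22 [0.1409 0.1415 0.1426]
0.02 22 [0.1404 0.1415 0.1426]
0.022 22 [0.126  0.131  0.1362]
0.024 22 [0.1348 0.1355 0.1363]
0.026 21 [0.1348 0.1357 0.1367]
0.028 22 [0.1347 0.1352 0.1367]
0.03 22 [0.1347 0.1356 0.1366]
0.032 16 [0.1347 0.1358 0.1366]
0.034 17 [0.1342 0.1351 0.1355]
0.036 22 [0.1345 0.1352 0.1361]
0.038 22 [0.1346 0.1352 0.1363]
0.04 22 [0.1343 0.1349 0.136 ]
0.042 21 [0.134  0.1355 0.1374]
0.044 22 [0.1367 0.1375 0.138 ]
```

View pics/w8.png

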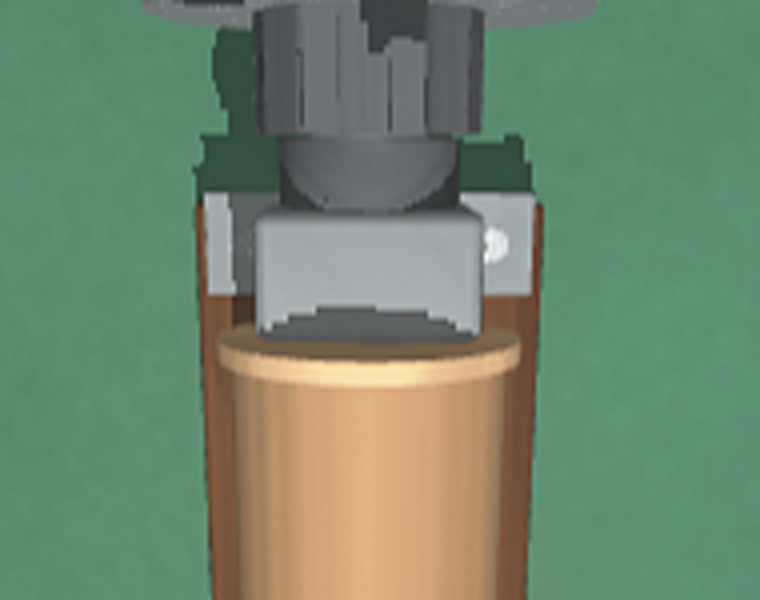

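The hub's inner end is at winder y ≈ +22 mm, tight against the collar face at +23 mm, and the gripper is clear.

```bash
python3 -c "
from h import *
print(robot.read_t(),robot.read_force());robot.job_done()"
```

```text
34.75 [ 1.28212315  0.52753096 -0.02209886]
the job is handed in; nothing more can be done
```

The handwheel is on over the key and home against the collar, and I handed the job in at 34.75 s of the 61 s allowed. `job_done()` gives no verdict, so what follows rests on my own checks.

- **Key:** I picked up the long narrow key and lowered it into the slot until it touched the floor, then let go. The wrist camera showed its top at z ≈ 0.133 m (floor plus 14 mm), in line with the slot and within about 1 mm of its middle.
- **Wheel:** I gripped the handle at about 0.83 rad and probed inwards in steps. The hub butted against the key at travel about 0.040 at five angles. It went in at about −0.15 rad and slid home, where it met a firm stop at a measured travel of about 0 (10 N).
- **Last look:** the depth picture put the hub's inner end at winder y ≈ +22 mm against the collar face at +23 mm. That leaves the roughly 1 mm gap expected at travel 0. The gripper was well clear, with the force reading near zero.

**Not checked:** the wheel hides the key once it is home, so I did not see the key again after that. I did not measure the other objects again; no contact with them showed in the pictures or forces. While I turned the handle the arm lagged its commands by up to about 0.08 rad, so I used the measured angles.

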